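# Set the flip tags on the clean-room stock board

### The arm

A 7-joint arm with a two-finger parallel gripper is mounted at the origin on the work surface. World frame = base frame: x ahead of the robot, y to its left, z up, the work surface at z = 0. Lengths are in mm, angles in rad, forces in N, time in s.
With the tool pointing down it reaches from about 400 to 875 mm from the base axis. Payload 19.3 kg.
Tool frame: the origin (TCP) lies at the very end of the fingers, on their centre line; the grasp point (between the pads) lies 19 mm behind it (grip_point_offset is the z of the grasp point in the tool frame, in mm); z points along the fingers, x is the direction in which the jaws open and shut, and the axes are right-handed (so a half turn about z gives the same grasp; the last joint's range is limited). The gripper opens to 85 mm and grips with 20 to 120 N. Pads are 22 mm wide; open, the fingers measure 114 mm over their backs; the gripper's body (76 mm by 85 mm) begins 54 mm behind the grasp point. The pads swing forward as they close: fully open they stand 13 mm farther back than shut.
Start: joints at [-1.348, 0.521, -0.036, 1.599, 0.021, 1.021, -0.113], TCP at [180.415, 598.385, 231.291] pointing down, gripper open.
Joint ranges: [-2.91, 2.91], [-0.3, 2.13], [-1.5, 1.42], [0.17, 2.43], [-1.26, 4.41], [0.16, 1.93], [-2.52, 2.52]. Speed limits (rad/s): [1.89, 1.89, 2.39, 2.39, 3.01, 3.01, 3.01].

### API

Orientations are given as a 3x3 rotation matrix whose columns are the frame's x, y, z axes.
In Python, from workcell import movep, movel, goto_joints, open_gripper, clamp, wait, inverse_kinematics, read_state, camera, PlanningError, finish_job, grip_point_offset gives the robot as it stands. Calls block until the motion is done:
- movep(position, orientation): joint-space move of the TCP to a pose.
- movel(position, frame=None, max_speed=150, guard=None): straight line of the TCP; frame=None keeps the orientation; max_speed is the mean speed in mm/s. With guard (N) it stops when the force on the tool has changed by that much, and returns True; else False.
- goto_joints(angles): joint-space move.
- open_gripper() and clamp(): open the fingers fully, or close them until they stop; the grip force is fixed at half the most.
- wait(seconds).
- inverse_kinematics(position, orientation): joint angles nearest the present ones, or None.
- read_state(): the state.
- camera(name): name is "side" or "top" or "wrist"; returns a dict with "image" (420x560x3 uint8, blue, green, red), "range_z" (420x560 float32, mm along the optical axis (not along the pixel's ray), 0 where there is no reading), "fx", "fy", "cx", "cy" (pixels), "dist_coeffs" ([k1, k2, p1, p2, k3] as OpenCV has them; the pictures are not rectified), "cam_to_world" (4x4, takes a point from camera to world coordinates). Camera axes: x right, y up, looking along -z (the intrinsics and any distortion apply to the point x, -y, -z); pixel columns grow to the right and rows downward; lengths in mm; the calibration is good to about 2 mm. A picture is of the moment at which its call begins.
A pose or a line that the arm cannot do raises PlanningError and nothing moves.
- finish_job(): hands the job in, once; it reports no verdict.
The state is a dict: "time": time; "qpos": joint angles; "qvel": joint speeds; "joint_efforts": joint torques, N m; "eef_pos": TCP position; "tool_rot": TCP orientation; "ft_force": force on the tool from outside, world axes, zero at the start; "torque": the same for the moment, N m; "finger_gap": finger opening in mm.
Only numpy, scipy, OpenCV 4.12 (cv2) and the standard library are available. Lean on these libraries where they do the work, as an engineer would, in place of code of your own. Each camera call takes 0.05 s, during which the arm holds its last target.

### The job

Bring the stock board up to date: with a fingertip at its free edge, push each wrong flip tag up and over, so that the tags of the two full bins show green on top and the tags of the empty and the nearly empty bin show red on top; each tag speaks for the bin straight behind it. The tags are thin, so push them over gently without pinching or forcing them, and pick nothing up: leave the bins and everything else standing where they are.

Things in the scene. Friction and masses are not known exactly. Their poses are not given: they have to be found in the camera images.
- board: Stock board: fixed grey plate 320 x 560 mm, top 20 mm above the table. Origin: centre of its underside; x points from the tags (robot's side) to the bins, y along the row. Four lanes at y = -165, -55, 55, 165 mm, each with a flip tag in front and a bin behind, between 10 mm fences. Its place and turn vary, and which bin and tag are in which lane.
- bin_standoffs: Dark grey open bin, 110 (x) x 80 (y) x 45 mm high (front wall 34 mm), loose on the board. FULL: heaped to the rim with bare aluminium standoffs. Origin at the centre of its underside, axes as the board's.
- bin_caps: Dark grey open bin, 110 (x) x 80 (y) x 45 mm high (front wall 34 mm), loose on the board. FULL: heaped to the rim with blue plastic caps. Origin at the centre of its underside, axes as the board's.
- bin_empty: Dark grey open bin, 110 (x) x 80 (y) x 45 mm high (front wall 34 mm), loose on the board. EMPTY: nothing in it. Origin at the centre of its underside, axes as the board's.
- bin_nuts: Dark grey open bin, 110 (x) x 80 (y) x 45 mm high (front wall 34 mm), loose on the board. NEARLY EMPTY (so not full): only three brass nuts on its floor. Origin at the centre of its underside, axes as the board's.
- tag_a (a joint): Flip tag's hinge angle (rad): 0 upright; +1.20 (stop) leaning to its bin, green face (white dot) up; -1.20 (stop) leaning away from its bin, red face (white bar) up. The leaf: 30 g, 60 mm wide, 60 mm from hinge to free edge, 3 mm thick, the edge rolled (6 mm). Almost free hinge: raise the edge past upright and it falls onto the other stop; a level push on the edge at a stop only binds.
- tag_a_hinge (a point): Middle of tag_a's hinge line, 26 mm above the board's top; x points to the bin, y along the hinge. Ears 34 mm high stand at y = +-34 mm on a 40 x 76 x 3 mm base. The leaf at a stop slopes up 21 degrees: its free edge is then 56 mm out (x) and 22 mm above the hinge, open beneath for a fingertip; bins' front walls are 120 mm behind the hinge.
- tag_a_lane (a point): Middle of the bin place in tag_a's lane, on the board's top, 175 mm behind the hinge: the bin whose origin is here is the bin this tag speaks for.
- tag_b (a joint): Flip tag's hinge angle (rad): 0 upright; +1.20 (stop) leaning to its bin, green face (white dot) up; -1.20 (stop) leaning away from its bin, red face (white bar) up. The leaf: 30 g, 60 mm wide, 60 mm from hinge to free edge, 3 mm thick, the edge rolled (6 mm). Almost free hinge: raise the edge past upright and it falls onto the other stop; a level push on the edge at a stop only binds.
- tag_b_hinge (a point): Middle of tag_b's hinge line, 26 mm above the board's top; x points to the bin, y along the hinge. Ears 34 mm high stand at y = +-34 mm on a 40 x 76 x 3 mm base. The leaf at a stop slopes up 21 degrees: its free edge is then 56 mm out (x) and 22 mm above the hinge, open beneath for a fingertip; bins' front walls are 120 mm behind the hinge.
- tag_b_lane (a point): Middle of the bin place in tag_b's lane, on the board's top, 175 mm behind the hinge: the bin whose origin is here is the bin this tag speaks for.
- tag_c (a joint): Flip tag's hinge angle (rad): 0 upright; +1.20 (stop) leaning to its bin, green face (white dot) up; -1.20 (stop) leaning away from its bin, red face (white bar) up. The leaf: 30 g, 60 mm wide, 60 mm from hinge to free edge, 3 mm thick, the edge rolled (6 mm). Almost free hinge: raise the edge past upright and it falls onto the other stop; a level push on the edge at a stop only binds.
- tag_c_hinge (a point): Middle of tag_c's hinge line, 26 mm above the board's top; x points to the bin, y along the hinge. Ears 34 mm high stand at y = +-34 mm on a 40 x 76 x 3 mm base. The leaf at a stop slopes up 21 degrees: its free edge is then 56 mm out (x) and 22 mm above the hinge, open beneath for a fingertip; bins' front walls are 120 mm behind the hinge.
- tag_c_lane (a point): Middle of the bin place in tag_c's lane, on the board's top, 175 mm behind the hinge: the bin whose origin is here is the bin this tag speaks for.
- tag_d (a joint): Flip tag's hinge angle (rad): 0 upright; +1.20 (stop) leaning to its bin, green face (white dot) up; -1.20 (stop) leaning away from its bin, red face (white bar) up. The leaf: 30 g, 60 mm wide, 60 mm from hinge to free edge, 3 mm thick, the edge rolled (6 mm). Almost free hinge: raise the edge past upright and it falls onto the other stop; a level push on the edge at a stop only binds.
- tag_d_hinge (a point): Middle of tag_d's hinge line, 26 mm above the board's top; x points to the bin, y along the hinge. Ears 34 mm high stand at y = +-34 mm on a 40 x 76 x 3 mm base. The leaf at a stop slopes up 21 degrees: its free edge is then 56 mm out (x) and 22 mm above the hinge, open beneath for a fingertip; bins' front walls are 120 mm behind the hinge.
- tag_d_lane (a point): Middle of the bin place in tag_d's lane, on the board's top, 175 mm behind the hinge: the bin whose origin is here is the bin this tag speaks for.
- dust_cap: Yellow plug, 22 mm wide, 19 mm high, standing on the board between two tags. Origin at the centre of its underside. To be left alone.
- connector: Black and steel connector, 34 x 16 x 24 mm high, standing on the board between two tags. Origin at the centre of its underside. To be left alone.
- tape_roll: Roll of amber tape, 52 mm across, 19 mm high, lying at one end of the board. Origin at the centre of its underside. To be left alone.
- torque_driver: Black-handled driver, 190 mm long, lying on the table. Origin under its middle. To be left alone.
- solvent_bottle: White bottle with blue cap, 60 mm wide, 150 mm high, on the table. Origin at the centre of its underside. To be left alone.
- witness_dish: Shallow glass dish, 90 mm across, 16 mm high, on the table. Origin at the centre of its underside. To be left alone.
- sample_jar: Amber jar with white cap, 48 mm wide, 55 mm high, on the table. Origin at the centre of its underside. To be left alone.

How it is judged:
By the outcome, as a careful person would: the job done as asked, in the order asked, and still so for the second after the job is handed in, with the robot touching nothing.
It also fails if it takes over 70 s, if anything falls off the work surface, if the arm or the gripper's body presses on something with over 40 N, if the wrist force passes 120 N, or if a joint passes its speed limit or range.

## Working session

There is one attempt and no reset: what is moved stays moved. The work goes in short steps, each a Python script; the robot and the scene stay as the last script left them, time stands still between calls to the robot, and variables do not carry over. Pictures are saved under pics/ and viewed, and the job is handed in when it is done.

```bash
mkdir -p pics; ls; python3 - <<'E'
from workcell import *
import cv2,numpy as np
for n in ("top","side","wrist"):
    c=camera(n); cv2.imwrite(f"pics/{n}0.png",c["image"]); np.savez(f"{n}0.npz",**c)
    print(n,c["fx"],c["cx"],c["cy"],c["dist_coeffs"],np.round(c["cam_to_world"],3).tolist())
s=read_state();print(s["time"],s["finger_gap"],s["tool_rot"],grip_point_offset)
E
```

```text
pics
top 545.7872141974987 282.03608405472403 208.90949980317382 [-0.1042374  0.         0.         0.         0.       ] [[-0.011, 0.995, -0.102, 387.448], [-1.0, -0.011, 0.001, 1.497], [-0.0, 0.102, 0.995, 2004.563], [0.0, 0.0, 0.0, 1.0]]
side 458.79977651731883 282.49972770723247 216.1632705158492 [-0.02811756  0.          0.          0.          0.        ] [[0.737, 0.337, -0.586, -185.746], [-0.676, 0.355, -0.646, -832.652], [-0.01, 0.872, 0.489, 689.76], [0.0, 0.0, 0.0, 1.0]]
wrist 377.55855824192565 279.5941020465063 210.38754330915597 [-0.04091484  0.          0.          0.          0.        ] [[0.288, -0.921, -0.263, 113.256], [0.958, 0.277, 0.079, 617.233], [0.0, -0.275, 0.961, 373.24], [0.0, 0.0, 0.0, 1.0]]
0.15 85.55360801199448 [[ 2.88662129e-01  9.57431013e-01 -1.74759818e-04]
 [ 9.57430672e-01 -2.88662175e-01 -8.10968599e-04]
 [-8.26893037e-04  6.67755127e-05 -9.99999656e-01]] -18.700000000000003
```

View pics/top0.png

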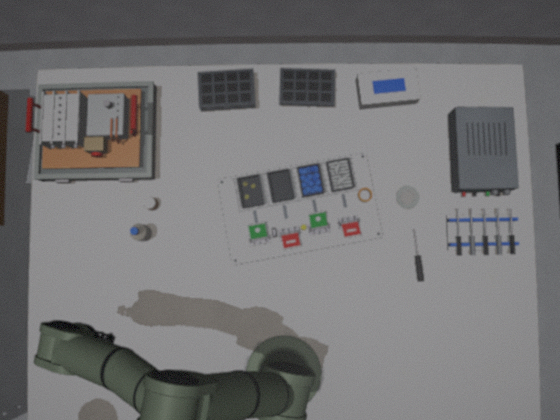

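View pics/side0.png

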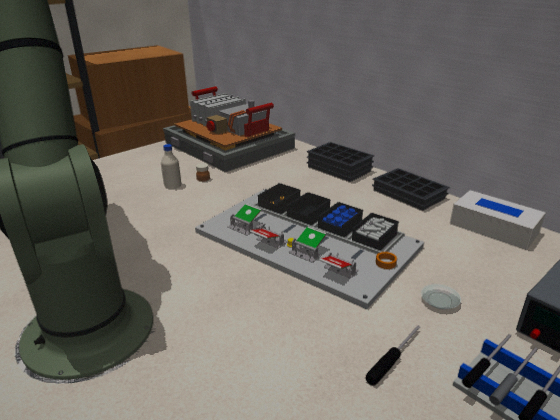

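View pics/wrist0.png

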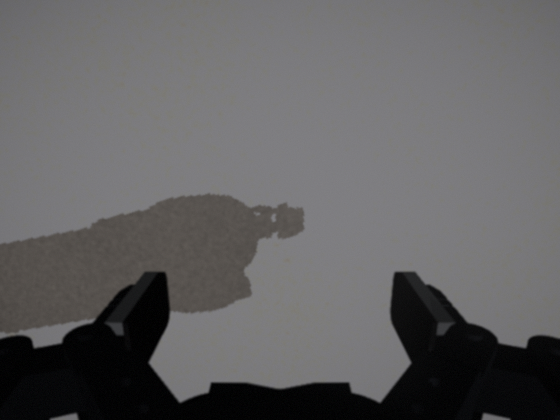

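The top view shows, left to right: nuts bin with a green tag at (258,230), dark (empty?) bin with red (290,240), caps with green (318,219), and standoffs with red (351,228). The side view agrees. So the two outer tags look wrong. Next I'll get the board pose and a closer wrist view.

```bash
cat > h.py <<'E'
import numpy as np, cv2
from workcell import *
def ray(c,u,v):
    K=np.array([[c["fx"],0,c["cx"]],[0,c["fy"],c["cy"]],[0,0,1.]])
    p=cv2.undistortPoints(np.array([[[u,v]]],float),K,np.array(c["dist_coeffs"],float))[0,0]
    T=np.array(c["cam_to_world"]); return T[:3,3],T[:3,:3]@np.array([p[0],-p[1],-1.])
def onz(c,u,v,z):
    o,d=ray(c,u,v); return o+d*(z-o[2])/d[2]
def blobs(im,col,amin=15):
    hsv=cv2.cvtColor(im,cv2.COLOR_BGR2HSV)
    if col=="g": m=cv2.inRange(hsv,(45,120,60),(75,255,255))
    else: m=cv2.inRange(hsv,(0,150,70),(6,255,255))|cv2.inRange(hsv,(174,150,70),(180,255,255))
    n,l,st,ce=cv2.connectedComponentsWithStats(m)
    return [(ce[i],st[i,4]) for i in range(1,n) if st[i,4]>=amin]
E
python3 - <<'E'
from h import *
c=dict(np.load("top0.npz"))
im=c["image"]
for col in "gr":
    for ce,a in blobs(im,col):
        print(col,ce.round(1),a,onz(c,*ce,57).round(1))
P=[onz(c,*p,20) for p in [(222,183),(362,157),(380,234),(236,261)]]
print(np.round(P,1))
cr=im[130:280,190:410]; cv2.imwrite("pics/topcrop.png",cv2.resize(cr,None,fx=3.6,fy=3.6,interpolation=cv2.INTER_CUBIC))
# view pose
print(read_state()["eef_pos"])
ctr=np.mean(P,axis=0);ey=(P[0]-P[1])[:2];print(ctr,np.degrees(np.arctan2(-ey[0],ey[1])))
th=np.arctan2(-ey[0],ey[1])
# tool down, camera on tool -y side = robot side -> tool y = board +x
for s in (1,-1):
  y=s*np.array([np.cos(th),np.sin(th),0]);z=np.array([0,0,-1.]);x=np.cross(y,z)
  R=np.column_stack([x,y,z]);
  for h in (300,350,400):
    for off in (-60,0,60,120):
      q=inverse_kinematics(ctr+np.array([np.cos(th)*off,np.sin(th)*off,h]),R); print(s,h,off,None if q is None else np.round(q,2))
E
```

```text
g [317.8 220.3] 104 [ 545.5 -128.4   57. ]
g [257.5 231.3] 104 [508.5  87.7  57. ]
r [132.9 111.9] 113 [954.6 546.4  57. ]
r [ 28.8 114.7] 140 [954.5 946.4  57. ]
r [ 95.8 153.5] 22 [800.4 681.4  57. ]
r [349.6 225.9] 53 [ 524.2 -242.    57. ]
r [351.9 232.6] 22 [ 499.9 -249.8   57. ]
r [290.4 239.2] 73 [479.2 -29.3  57. ]
[[ 690.2  219.    20. ]
 [ 781.8 -299.1   20. ]
 [ 495.8 -357.4   20. ]
 [ 403.9  168.3   20. ]]
[180.3620635  598.15785526 230.88829663]
[592.91594146 -67.29351935  20.        ] 10.025262985116589
1 300 -60 [-0.41  0.34  0.6   1.73 -0.21  1.13  1.99]
1 300 0 [-0.35  0.44  0.52  1.59 -0.23  1.18  1.97]
1 300 60 [-0.26  0.53  0.42  1.42 -0.22  1.24  1.92]
1 300 120 [-0.2   0.63  0.33  1.23 -0.2   1.31  1.87]
1 350 -60 [-0.47  0.31  0.66  1.66 -0.2   1.25  1.98]
1 350 0 [-0.39  0.41  0.59  1.51 -0.23  1.29  1.97]
1 350 60 [-0.29  0.51  0.47  1.34 -0.23  1.35  1.93]
1 350 120 [-0.22  0.61  0.38  1.15 -0.22  1.42  1.88]
1 400 -60 [-0.51  0.29  0.72  1.57 -0.19  1.36  1.98]
1 400 0 [-0.41  0.4   0.64  1.42 -0.23  1.4   1.97]
1 400 60 [-0.31  0.5   0.52  1.25 -0.24  1.46  1.93]
1 400 120 [-0.23  0.61  0.43  1.05 -0.24  1.53  1.88]
-1 300 -60 [-0.65  0.44  0.98  1.74 -0.39  1.17 -0.96]
-1 300 0 [-0.53  0.51  0.84  1.59 -0.4   1.21 -1.01]
-1 300 60 [-0.48  0.62  0.81  1.43 -0.46  1.28 -1.02]
-1 300 120 [-0.46  0.77  0.91  1.25 -0.59  1.39 -1.  ]
-1 350 -60 [-0.66  0.38  0.96  1.66 -0.33  1.27 -1.02]
-1 350 0 [-0.55  0.48  0.87  1.52 -0.37  1.32 -1.04]
-1 350 60 [-0.46  0.58  0.8   1.35 -0.41  1.38 -1.06]
-1 350 120 [-0.44  0.72  0.88  1.16 -0.54  1.48 -1.05]
-1 400 -60 [-0.67  0.35  0.98  1.57 -0.29  1.38 -1.05]
-1 400 0 [-0.55  0.45  0.88  1.42 -0.35  1.42 -1.06]
-1 400 60 [-0.45  0.56  0.8   1.26 -0.39  1.48 -1.09]
-1 400 120 [-0.4   0.7   0.85  1.06 -0.5   1.58 -1.09]
```

View pics/topcrop.png

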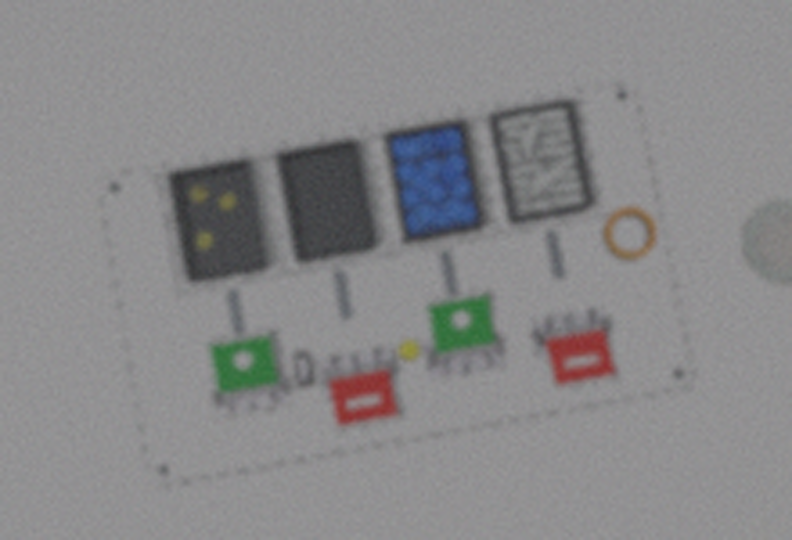

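The crop confirms it: nuts/green (wrong), empty/red (right), caps/green (right), standoffs/red (wrong). Moving to a closer wrist view.

```bash
python3 - <<'E'
from h import *
clamp()
th=np.radians(10.03); ex=np.array([np.cos(th),np.sin(th),0]);z=np.array([0,0,-1.])
R=np.column_stack([np.cross(ex,z),ex,z])
p=np.array([592.9,-67.3,340])-30*ex
movep(p,R)
c=camera("wrist"); cv2.imwrite("pics/w1.png",c["image"]); np.savez("w1.npz",**c)
s=read_state();print(s["time"],s["finger_gap"],s["eef_pos"])
E
```

```text
3.7167 -0.22304962918612137 [563.44134333 -71.85267011 339.83784845]
```

View pics/w1.png

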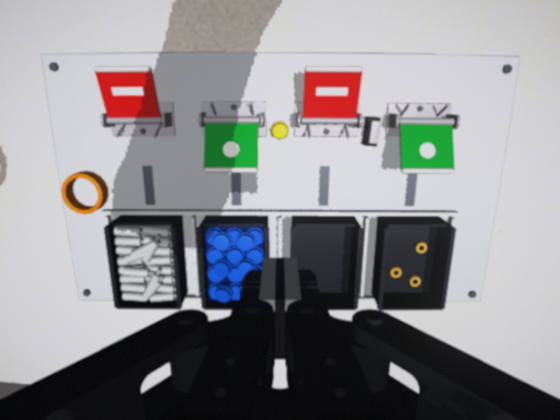

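The wrist view shows the standoffs/red tag at (128,95), caps/green (231,147), empty/red (331,95) and nuts/green (427,147). The nuts bin really does hold only three nuts, the one beside it is empty, and the lanes match. Connector at (371,130), clear of both wrong tags.

```bash
python3 - <<'E'
from h import *
c=dict(np.load("w1.npz")); im=c["image"]; g=cv2.cvtColor(im,cv2.COLOR_BGR2GRAY)
P=[]
for u,v in [(54,67),(507,69),(472,294),(87,293)]:
    w=(g[v-7:v+8,u-7:u+8]<110); ys,xs=np.nonzero(w); P.append(onz(c,u-7+xs.mean(),v-7+ys.mean(),20))
P=np.array(P)[:,:2]; ctr=P.mean(0); print(P.round(1),ctr.round(1),[np.linalg.norm(P[i]-P[i-1]).round(1) for i in range(4)])
d=(P[1]-P[0])+(P[2]-P[3]); th=np.arctan2(-d[0],d[1]); print("th",np.degrees(th))
ex=np.array([np.cos(th),np.sin(th)]);ey=np.array([-ex[1],ex[0]])
hsv=cv2.cvtColor(im,cv2.COLOR_BGR2HSV)
for col,m in (("r",cv2.inRange(hsv,(0,150,70),(8,255,255))|cv2.inRange(hsv,(172,150,70),(180,255,255))),("g",cv2.inRange(hsv,(45,120,50),(75,255,255)))):
    for k in cv2.findContours(m,cv2.RETR_EXTERNAL,cv2.CHAIN_APPROX_NONE)[0]:
        if cv2.contourArea(k)<500: continue
        sg=-1 if col=="r" else 1
        x,y,w,h=cv2.boundingRect(k); pts=k[:,0]
        # free edge row = top for red, bottom for green
        far=y if col=="r" else y+h-1; near=y+h-1 if col=="r" else y
        for nm,row,z in (("edge",far,69),("hinge",near,49)):
            s=pts[abs(pts[:,1]-row)<=4]; l=s[s[:,0].argmin()]; r=s[s[:,0].argmax()]
            A=[(onz(c,*p,z)[:2]-ctr) for p in (l,r)]
            print(col,nm,row,l,r,[(a@ex).round(1) for a in A],"y",[(a@ey).round(1) for a in A], "midy",np.mean([a@ey for a in A]).round(1))
R=c["range_z"]
for u,v in [(150,185),(325,185),(410,190),(30,330),(300,180),(427,165),(128,75)]:
    o,dd=ray(c,u,v); T=c["cam_to_world"]; zc=R[v,u]; print((u,v),(o+dd*zc)[2].round(1))
E
```

```text
[[ 498.3 -352.3]
 [ 407.6  170.6]
 [ 696.   220.7]
 [ 786.3 -302.4]] [597.  -65.9] [np.float64(292.2), np.float64(530.7), np.float64(292.8), np.float64(530.8)]
th 9.820595047914383
r edge 72 [305  73] [360  76] [np.float64(-134.3), np.float64(-131.9)] y [np.float64(25.2), np.float64(82.5)] midy 53.9
r hinge 117 [303 113] [356 116] [np.float64(-93.4), np.float64(-90.6)] y [np.float64(25.2), np.float64(84.6)] midy 54.9
r edge 72 [96 73] [151  76] [np.float64(-134.5), np.float64(-131.1)] y [np.float64(-193.0), np.float64(-135.2)] midy -164.1
r hinge 116 [106 114] [159 116] [np.float64(-92.1), np.float64(-89.7)] y [np.float64(-196.0), np.float64(-136.0)] midy -166.0
g edge 167 [401 163] [453 167] [np.float64(-41.1), np.float64(-37.2)] y [np.float64(133.5), np.float64(192.4)] midy 163.0
g hinge 125 [400 125] [452 128] [np.float64(-81.2), np.float64(-78.6)] y [np.float64(135.0), np.float64(195.0)] midy 165.0
g edge 166 [204 163] [256 166] [np.float64(-39.9), np.float64(-36.8)] y [np.float64(-83.9), np.float64(-26.6)] midy -55.3
g hinge 123 [205 124] [257 127] [np.float64(-80.9), np.float64(-77.8)] y [np.float64(-84.7), np.float64(-26.2)] midy -55.4
(150, 185) 20.4
(325, 185) 20.2
(410, 190) 21.3
(30, 330) -0.2
(300, 180) 20.4
(427, 165) 64.8
(128, 75) 66.7
```

Calibration fits well: board centre (597,-66), turn 9.8°, hinge line at board x≈-86. Planning both flips and checking IK next.

```bash
cat >> h.py <<'E'
th=np.radians(9.82); ctr=np.array([597.,-65.9,0]); ex=np.array([np.cos(th),np.sin(th),0]);ey=np.array([-ex[1],ex[0],0]);ez=np.array([0,0,1.])
HX=-86.
def plan(lane_y,s,tilt,ysign,half=11.):
    """s=+1 free edge on bin side. returns R, pre, entry, list of TCP points"""
    t=np.radians(tilt); o=s*ex          # outward
    up=np.sin(t)*o+np.cos(t)*ez         # tip -> gripper body
    n=-np.cos(t)*o+np.sin(t)*ez         # upper face normal (towards leaf)
    z=-up; y=-ysign*n; R=np.column_stack([np.cross(y,z),y,z])
    H=ctr+HX*ex+lane_y*ey+46*ez
    f=lambda a,b: H+a*o+b*ez-half*n
    pts=[f(54,-3)]
    for al in (5,25,45,60,75,88,98,104):
        a=np.radians(al); r=50; pts.append(f(r*np.cos(a),r*np.sin(a)))
    return R,pts,up
E
python3 - <<'E'
from h import *
for ly,s in ((165,1),(-165,-1)):
  for tilt in (25,30,35,40):
    for ys in (1,-1):
      R,pts,up=plan(ly,s,tilt,ys)
      qs=[inverse_kinematics(p,R) for p in [pts[0]+90*up]+pts+[pts[-1]+80*up]]
      ok=[q is not None for q in qs]
      print(ly,tilt,ys,sum(ok),len(ok), np.round(qs[1],2) if ok[1] else None, np.round(qs[0],2) if ok[0] else None)
E
```

```text
165 25 1 11 11 [-0.49  0.95  0.4   1.54 -0.35  1.18  1.78] [-0.49  0.9   0.44  1.4  -0.33  1.37  1.76]
165 25 -1 11 11 [-0.84  1.34  1.22  1.56 -1.01  1.54 -0.82] [-0.79  1.23  1.22  1.42 -0.89  1.64 -0.92]
165 30 1 11 11 [-0.48  1.    0.41  1.46 -0.35  1.29  1.77] [-0.47  0.96  0.44  1.3  -0.33  1.49  1.75]
165 30 -1 11 11 [-0.81  1.38  1.22  1.48 -0.98  1.63 -0.85] [-0.75  1.28  1.22  1.31 -0.88  1.74 -0.94]
165 35 1 11 11 [-0.47  1.05  0.41  1.38 -0.34  1.4   1.77] [-0.45  1.04  0.44  1.19 -0.33  1.61  1.74]
165 35 -1 11 11 [-0.78  1.42  1.22  1.4  -0.95  1.72 -0.87] [-0.7   1.34  1.22  1.21 -0.88  1.85 -0.97]
165 40 1 11 11 [-0.46  1.11  0.41  1.3  -0.33  1.51  1.76] [-0.43  1.11  0.44  1.08 -0.33  1.73  1.74]
165 40 -1 11 11 [-0.75  1.46  1.22  1.32 -0.93  1.81 -0.89] [-0.62  1.29  1.01  1.1  -0.73  1.86 -1.1 ]
-165 25 1 11 11 [ 1.44  1.09 -1.28  2.17  1.57  0.7  -2.17] [ 0.64  0.45 -0.04  2.24 -1.16  0.31  0.3 ]
-165 25 -1 11 11 [ 1.19  0.81 -0.85  2.18  1.53  0.27  0.88] [ 1.13  0.52 -0.66  2.22  0.06  0.17  2.28]
-165 30 1 11 11 [ 1.48  1.12 -1.28  2.21  1.72  0.63 -2.25] [ 1.5   0.71 -1.1   2.26  1.21  0.26 -1.89]
-165 30 -1 11 11 [ 1.48  1.12 -1.28  2.21  1.72  0.63  0.89] [ 1.5   0.71 -1.1   2.26  1.21  0.26  1.25]
-165 35 1 11 11 [ 1.14  0.79 -0.66  2.26  3.23  0.2   2.4 ] [ 1.65  0.88 -1.26  2.3   1.55  0.35 -2.13]
-165 35 -1 11 11 [ 1.53  1.16 -1.27  2.25  1.88  0.58  0.8 ] [ 1.65  0.88 -1.26  2.3   1.55  0.35  1.01]
-165 40 1 11 11 [ 1.19  0.84 -0.67  2.29  3.44  0.3   2.25] [ 1.33  0.63 -0.68  2.36  4.08  0.24  1.61]
-165 40 -1 11 11 [ 1.58  1.22 -1.27  2.27  2.04  0.54  0.72] [ 1.71  0.93 -1.25  2.34  1.84  0.3   0.81]
```

```bash
python3 - <<'E'
from h import *
R,pts,up=plan(165,1,30,1)
movep(pts[0]+150*up,R)
print("pre",read_state()["eef_pos"],read_state()["ft_force"])
g=movel(pts[0]+45*up,max_speed=120,guard=12); print(g)
c=camera("wrist"); cv2.imwrite("pics/w2.png",c["image"])
c=camera("side"); cv2.imwrite("pics/s2.png",c["image"][180:300,180:430].repeat(3,0).repeat(3,1))
print(read_state()["time"])
E
```

```text
pre [621.13864261 104.37767813 168.8301623 ] [0.5954128  0.26852794 0.93259585]
False
5.8583
```

View pics/w2.png

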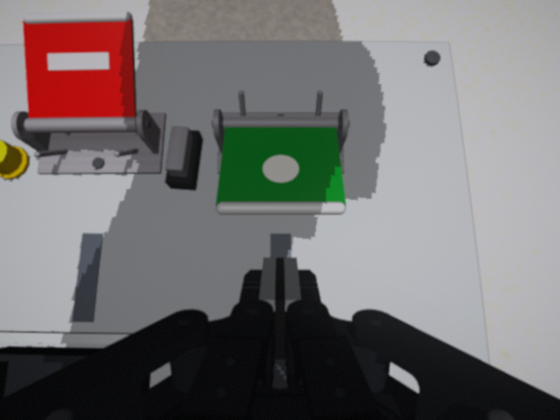

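View pics/s2.png

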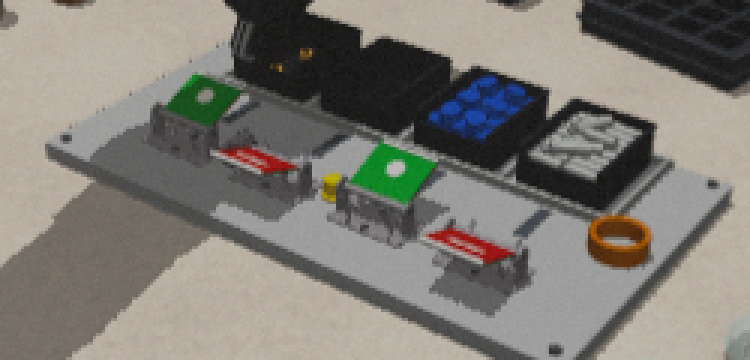

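The fingertip (281,262) is centred on the tag (281,205), outside its free edge. Carrying on under the edge and through the arc.

```bash
cat >> h.py <<'E'
def flip(pts,up,guard=12):
    for i,p in enumerate(pts):
        if movel(p,max_speed=70,guard=guard):
            print("GUARD at",i,read_state()["eef_pos"],read_state()["ft_force"]); return False
    return True
E
python3 - <<'E'
from h import *
R,pts,up=plan(165,1,30,1)
print(flip(pts,up),read_state()["ft_force"])
c=camera("side"); cv2.imwrite("pics/s3.png",c["image"][180:300,180:430].repeat(3,0).repeat(3,1))
c=camera("wrist"); cv2.imwrite("pics/w3.png",c["image"])
print(read_state()["time"])
E
```

```text
True [ 0.73208272  0.32766866 -0.20304985]
9.325
```

View pics/w3.png

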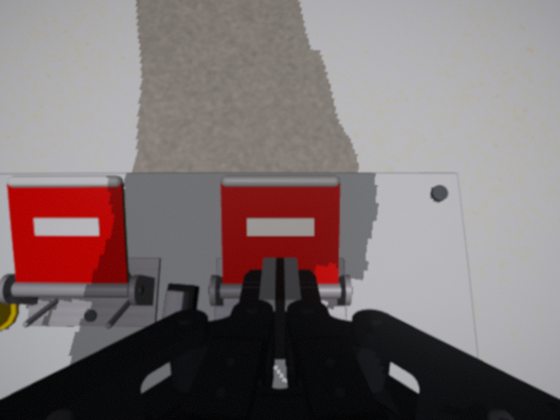

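View pics/s3.png

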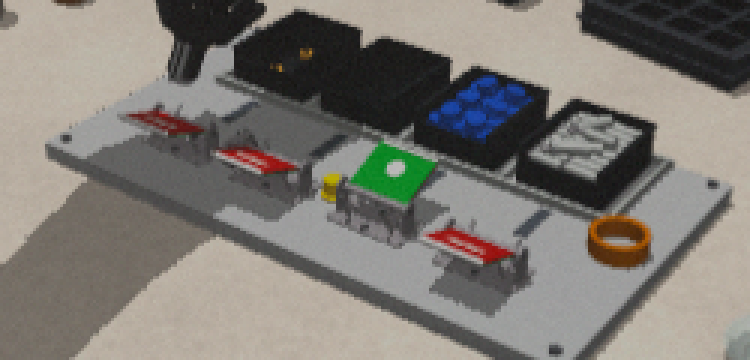

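The nuts tag now shows red on top (280,230). Retreating, then scanning for a comfortable tilt direction for the standoffs tag.

```bash
cat >> h.py <<'E'
def plan2(lane_y,s,tilt,beta,roll,yoff=0,half=11.):
    t=np.radians(tilt); b=np.radians(beta)
    o=s*ex; w=np.cos(b)*o-np.sin(b)*ey      # horizontal dir tip->body
    up=np.sin(t)*w+np.cos(t)*ez; n=-np.cos(t)*w+np.sin(t)*ez
    z=-up; r=np.radians(roll); x0=np.cross(n,z)
    y=-(np.cos(r)*n+np.sin(r)*x0); R=np.column_stack([np.cross(y,z),y,z])
    H=ctr+HX*ex+(lane_y+yoff)*ey+46*ez
    f=lambda a,c: H+a*o+c*ez-half*n
    pts=[f(54,-3)]+[f(50*np.cos(a),50*np.sin(a)) for a in np.radians((5,25,45,60,75,88,98,104))]
    return R,pts,up
E
python3 - <<'E'
from h import *
R,pts,up=plan(165,1,30,1)
movel(pts[-1]+120*up,max_speed=200)
zz=np.array([0,0,-1.]);movep(ctr-60*ex-140*ey+300*ez,np.column_stack([np.cross(ex,zz),ex,zz]))
print(np.round(read_state()["qpos"],2),read_state()["time"])
q0=np.array(read_state()["qpos"])
lo=np.array([-2.91,-.3,-1.5,.17,-1.26,.16,-2.52]);hi=np.array([2.91,2.13,1.42,2.43,4.41,1.93,2.52])
out=[]
for tilt in (25,30,35):
  for beta in (0,20,40,60):
    for roll in (0,90,180,-90):
      R,pts,up=plan2(-165,-1,tilt,beta,roll)
      qs=[inverse_kinematics(p,R) for p in [pts[0]+100*up,pts[0],pts[4],pts[-1]]]
      if any(q is None for q in qs): continue
      qs=np.array(qs); m=np.minimum(qs-lo,hi-qs).min(); j=abs(np.diff(qs,axis=0)).max(); k=abs(qs[0]-q0).max()
      out.append((j,m,k,tilt,beta,roll,qs[1].round(2)))
for r in sorted(out,key=lambda r:r[0])[:12]: print(*[np.round(v,2) for v in r])
E
```

```text
[-0.14  0.48  0.59  1.6  -0.29  1.15  2.27] 11.3167
0.16 0.11 1.12 25 60 0 [ 0.18  0.93  0.7   1.86 -1.15  1.11  1.21]
0.16 0.09 1.07 30 60 0 [ 0.23  0.96  0.68  1.83 -1.17  1.19  1.26]
0.17 0.07 1.03 35 60 0 [ 0.28  0.99  0.67  1.81 -1.19  1.27  1.29]
0.2 0.07 0.66 25 40 90 [ 0.45  0.75  0.26  1.98 -1.07  0.72  2.45]
0.21 0.02 1.87 25 40 180 [ 1.36  1.01 -1.08  1.93  0.74  0.64  2.43]
0.22 0.02 4.12 30 60 180 [ 0.17  1.02  0.8   1.84 -1.24  1.28 -1.84]
0.22 0.02 2.55 30 60 -90 [ 0.17  1.02  0.8   1.84 -1.24  1.28 -0.27]
0.24 0.02 0.56 25 60 90 [ 0.51  0.79  0.17  1.84 -0.77  0.82  2.49]
0.25 0.0 0.82 35 60 90 [ 0.75  0.84 -0.06  1.78 -0.7   0.89  2.48]
0.25 0.01 0.72 30 40 90 [ 0.57  0.77  0.17  1.97 -1.09  0.74  2.51]
0.31 0.0 1.28 25 40 0 [ 0.25  0.83  0.56  1.99 -1.26  0.9   1.02]
0.31 0.08 1.68 30 20 180 [ 1.31  0.88 -0.88  2.09  0.65  0.24  2.18]
```

```bash
python3 - <<'E'
from h import *
q0=np.array(read_state()["qpos"])
lo=np.array([-2.91,-.3,-1.5,.17,-1.26,.16,-2.52]);hi=np.array([2.91,2.13,1.42,2.43,4.41,1.93,2.52])
out=[]
for tilt in (20,25,30,35):
  for beta in (0,15,30,40,50):
    for roll in range(0,105,15):
      R,pts,up=plan2(-165,-1,tilt,beta,roll)
      qs=[inverse_kinematics(p,R) for p in [pts[0]+100*up,pts[0],pts[4],pts[-1]]]
      if any(q is None for q in qs): continue
      qs=np.array(qs); m=np.minimum(qs-lo,hi-qs).min(); j=abs(np.diff(qs,axis=0)).max(); k=abs(qs[0]-q0).max()
      if m>.05 and j<.5:
        ef=np.degrees(np.arctan(np.tan(np.radians(tilt))*np.cos(np.radians(beta))))
        out.append((ef,j,m,k,tilt,beta,roll,qs[1].round(2)))
for r in sorted(out,key=lambda r:-r[0])[:25]: print(*[np.round(v,2) for v in r])
E
```

```text
35.0 0.4 0.12 3.55 35 0 45 [ 1.53  1.16 -1.27  2.25  1.88  0.58 -1.55]
35.0 0.4 0.12 3.29 35 0 60 [ 1.53  1.16 -1.27  2.25  1.88  0.58 -1.29]
35.0 0.4 0.12 3.03 35 0 75 [ 1.53  1.16 -1.27  2.25  1.88  0.58 -1.03]
35.0 0.4 0.12 2.76 35 0 90 [ 1.53  1.16 -1.27  2.25  1.88  0.58 -0.77]
24.23 0.16 0.06 0.79 35 50 45 [ 0.39  0.9   0.49  1.89 -1.2   1.09  1.97]
24.23 0.17 0.1 0.74 35 50 60 [ 0.44  0.88  0.41  1.89 -1.16  1.04  2.2 ]
24.23 0.18 0.1 0.7 35 50 75 [ 0.5   0.86  0.33  1.88 -1.11  0.99  2.42]
23.86 0.18 0.07 0.76 30 40 75 [ 0.46  0.79  0.32  1.98 -1.19  0.82  2.32]
21.99 0.24 0.08 0.74 25 30 90 [ 0.48  0.72  0.21  2.05 -1.18  0.62  2.39]
20.36 0.17 0.06 0.79 30 50 30 [ 0.3   0.89  0.56  1.91 -1.2   1.05  1.68]
20.36 0.17 0.09 0.75 30 50 45 [ 0.34  0.87  0.5   1.91 -1.17  1.01  1.91]
20.36 0.18 0.14 0.71 30 50 60 [ 0.39  0.84  0.42  1.9  -1.12  0.96  2.14]
20.36 0.18 0.16 0.67 30 50 75 [ 0.44  0.83  0.35  1.9  -1.07  0.91  2.36]
19.66 0.18 0.09 0.74 25 40 60 [ 0.34  0.79  0.42  1.99 -1.17  0.81  2.01]
19.66 0.19 0.14 0.7 25 40 75 [ 0.4   0.77  0.34  1.98 -1.12  0.76  2.23]
19.66 0.2 0.07 0.66 25 40 90 [ 0.45  0.75  0.26  1.98 -1.07  0.72  2.45]
17.5 0.22 0.06 0.73 20 30 60 [ 0.28  0.75  0.43  2.04 -1.2   0.67  1.82]
17.5 0.23 0.12 0.69 20 30 75 [ 0.33  0.73  0.35  2.04 -1.14  0.63  2.04]
17.5 0.24 0.18 0.65 20 30 90 [ 0.39  0.71  0.27  2.04 -1.08  0.58  2.26]
16.69 0.16 0.07 0.97 25 50 15 [ 0.22  0.88  0.63  1.93 -1.19  1.    1.37]
16.69 0.17 0.1 0.74 25 50 30 [ 0.25  0.86  0.57  1.92 -1.16  0.97  1.61]
16.69 0.18 0.14 0.7 25 50 45 [ 0.29  0.84  0.51  1.92 -1.12  0.92  1.84]
16.69 0.18 0.19 0.66 25 50 60 [ 0.34  0.81  0.44  1.92 -1.07  0.88  2.07]
16.69 0.19 0.23 0.62 25 50 75 [ 0.39  0.8   0.36  1.92 -1.02  0.84  2.29]
15.58 0.18 0.06 0.92 20 40 30 [ 0.19  0.82  0.59  1.99 -1.2   0.83  1.45]
```

```bash
cat >> h.py <<'E'
def plan3(lane_y,s,tilt,beta,roll,yoff):
    R,_,up=plan2(lane_y,s,tilt,beta,roll)
    o=s*ex
    C=np.array([R@np.array([a*8,b*11,0]) for a in(1,-1) for b in(1,-1)])
    c=C[(C@-o).argmax()]; 
    H=ctr+HX*ex+(lane_y+yoff)*ey+46*ez
    f=lambda a,h: np.array([*(H+a*o-c)[:2],(H+h*ez-c)[2]])
    pts=[f(54,-3)]+[f(50*np.cos(a),50*np.sin(a)) for a in np.radians((5,25,45,60,75,88,98,104))]
    return R,pts,up,C
E
python3 - <<'E'
from h import *
R,pts,up,C=plan3(-165,-1,35,50,60,8)
print(C.round(1),up.round(2),pts[0].round(1),"low",(pts[0][2]+C[:,2].min()).round(1))
movep(pts[0]+150*up,R)
print(np.round(read_state()["qpos"],2))
print(movel(pts[0]+40*up,max_speed=120,guard=12))
c=camera("wrist"); cv2.imwrite("pics/w4.png",c["image"])
c=camera("side"); cv2.imwrite("pics/s4.png",c["image"][180:320,180:430].repeat(3,0).repeat(3,1))
print(read_state()["time"],np.round(read_state()["qpos"],2))
E
```

```text
[[ 12.3  -5.8   0.8]
 [  0.3  11.6   7.1]
 [ -0.3 -11.6  -7.1]
 [-12.3   5.8  -0.8]] [-0.29 -0.5   0.82] [ 473.5 -238.7   42.2] low 35.1
[ 0.45  0.71  0.59  1.84 -0.97  1.27  2.1 ]
False
13.4167 [ 0.41  0.81  0.5   1.93 -1.13  1.1   2.2 ]
```

View pics/w4.png

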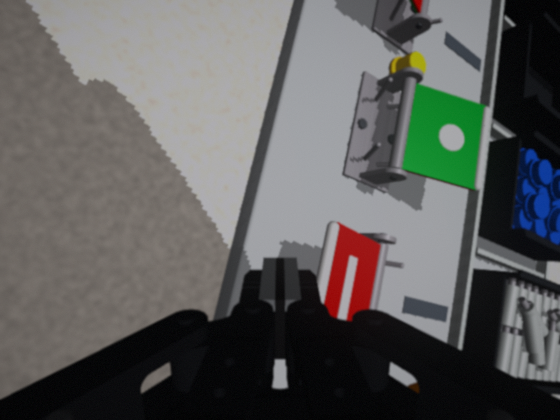

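View pics/s4.png

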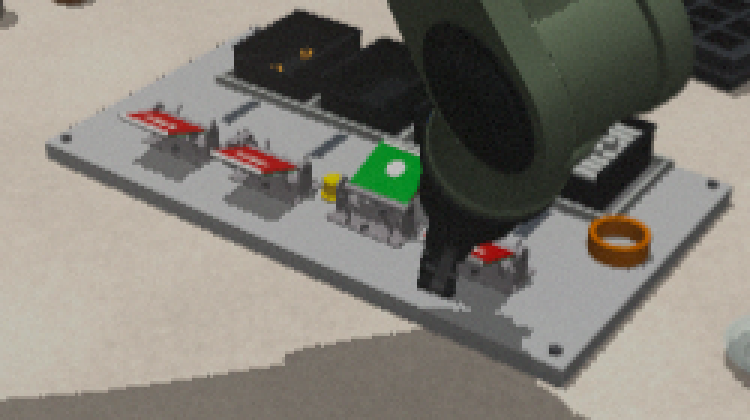

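The finger (280,265) is just outside the red tag's free edge (line from 335,222 to 322,310), with the rest of the gripper clear. Proceeding under guard.

```bash
python3 - <<'E'
from h import *
R,pts,up,C=plan3(-165,-1,35,50,60,8)
print(flip(pts,up,10),read_state()["ft_force"])
c=camera("side"); cv2.imwrite("pics/s5.png",c["image"][180:320,180:430].repeat(3,0).repeat(3,1))
c=camera("wrist"); cv2.imwrite("pics/w5.png",c["image"])
print(read_state()["time"])
E
```

```text
True [-0.07766018 -0.0751247  -0.27358748]
16.8167
```

View pics/w5.png

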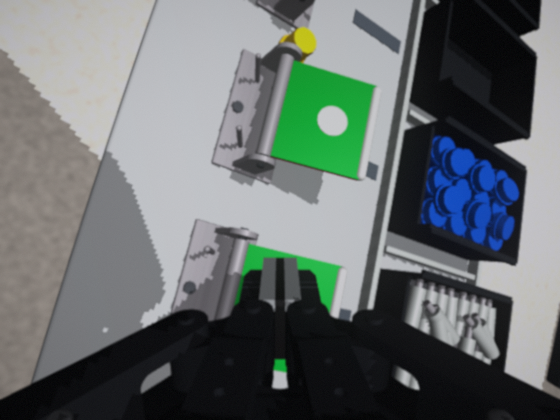

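View pics/s5.png

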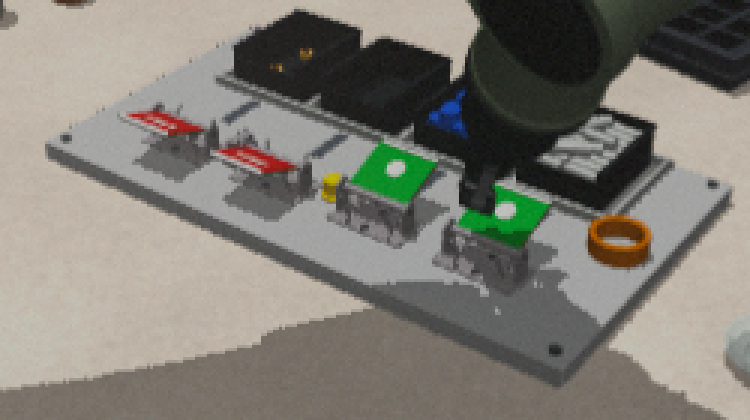

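The standoffs tag now shows green (290,265). Retreating along the tool axis for a final look at the whole board.

```bash
python3 - <<'E'
from h import *
R,pts,up,C=plan3(-165,-1,35,50,60,8)
movel(pts[-1]+120*up,max_speed=150)
zz=np.array([0,0,-1.]);movep(ctr-30*ex+340*ez,np.column_stack([np.cross(ex,zz),ex,zz]))
c=camera("wrist"); cv2.imwrite("pics/w6.png",c["image"])
print(read_state()["time"],read_state()["ft_force"])
E
```

```text
18.9917 [-0.26081961  0.16077964 -1.0469103 ]
```

View pics/w6.png

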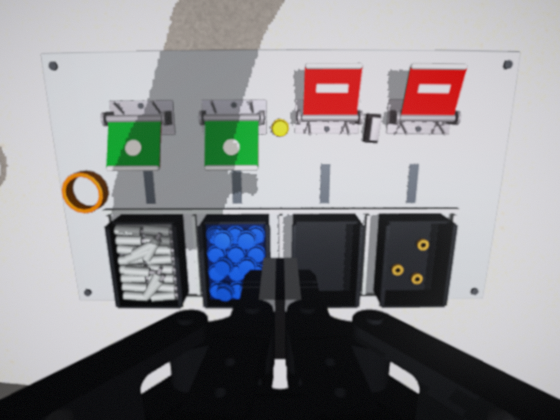

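The final view shows green over standoffs (133,147) and caps (231,147), and red over empty (332,90) and nuts (433,90). Nothing else has moved.

```bash
python3 -c "
from workcell import *
finish_job()"
```

```text
the job is handed in; nothing more can be done
```

The stock board is up to date and the job is handed in. Two tags were wrong, and I pushed each one up and over with the closed fingertip under its free edge: the nuts bin's tag from green to red, and the standoffs bin's tag from red to green.

My last wrist picture, with the arm clear, shows green on top for standoffs and caps, and red on top for the empty and nuts bins. The bins, dust cap, connector and tape roll look to be where they were. I did not take a last picture of the items on the table.

No force guard tripped, set at 10–12 N. The clock read about 19 s just before I handed in. No checks failed or disagreed.

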